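Wind a loaf up to the portion stop of a bench loaf slicer

ROBOT

A 6-joint arm with a two-finger parallel gripper is mounted at the origin on the work surface. World frame = base frame: x ahead of the robot, y to its left, z up, the work surface at z = 0. Lengths are in m, angles in rad, forces in N, time in s.
With the tool pointing down it reaches from about 0.35 to 0.975 m from the base axis. Payload 17.4 kg.
Tool frame: the origin (TCP) lies at the very end of the fingers, on their centre line; the grasp point (between the pads) lies 19 mm behind it; z points along the fingers, y is the line along which they close (so a half turn about z gives the same grasp; the last joint's range is limited). The gripper opens to 85 mm and grips with 20 to 120 N. Pads are 22 mm wide; open, the fingers measure 114 mm over their backs; the gripper's body (76 mm by 85 mm) begins 54 mm behind the grasp point. The pads swing forward as they close: fully open they stand 13 mm farther back than shut.
Start: joints at [1.081, 0.116, 1.442, -0, 1.584, -0.038], TCP at [0.295, 0.607, 0.231] pointing down, gripper open.
Joint ranges: [-2.83, 2.83], [-0.83, 2.19], [0.07, 2.5], [-1.14, 4.28], [0.01, 3], [-2.97, 2.97]. Speed limits (rad/s): [1.89, 1.89, 2.22, 3.14, 3.14, 3.14].

INTERFACE

Orientations are given as a unit quaternion [x, y, z, w].
In Python, from plant import ctrl gives the robot as it stands.
- The arm moves only by the shell command python3 -m jog 'ROWS'. ROWS is JSON, a list of rows, each an object with "offset": the shift along the tool's x, y, z in cm, a list of three; "angular": the turn, a rotation vector about the tool's x, y, z in rad, a list of three; "hand": the opening in per cent of the stroke, from 0 (shut) to 100 (fully open). In form: [{"offset": [x, y, z], "angular": [ax, ay, az], "hand": hand}, ...]. A call has 1 to 8 rows; each row shifts and turns the commanded pose from where the row before left it, along the tool's axes as they then stand; what a row does not reach is not made up. A row lasts 1/10 s, in which the tool goes at most 50 mm and 8.59 degrees, less where a joint would pass 70% of its speed; a pose out of reach is approached as far as the arm can. A call with a gripper value outside its range is refused whole. The fingers move at their own pace and stop on an object; the grip force is fixed at half the most. Time passes only in rows, so rows that do not move let the fingers close. It gives the time, the measured TCP pose, the force, the opening and the grip force at its end, in the units of the state.
- ctrl.get_state(): the state, without advancing time (a new reading comes with each control period).
- ctrl.snapshot(name): name is "side" or "top" or "wrist"; returns the picture (400x640x3 uint8, red, green, blue); there is no depth.
- ctrl.camera_info(name): a dict with "fx", "fy", "cx", "cy" (pixels), "position" and "orientation" of the camera in the world. Camera axes: x right, y up, looking along -z (the intrinsics and any distortion apply to the point x, -y, -z); pixel columns grow to the right and rows downward; lengths in m; the calibration is good to about 2 mm. A picture is of the moment at which its call begins: read the wrist's pose just before it. camera_info takes no time and is no camera call; for the wrist camera it gives the pose at the moment of the call.
- ctrl.sign_off(): hands the job in; it is judged then, once.
Trained networks look in the newest picture that a camera, given by its name, has taken for a name from the list of things; names that differ only in an ending like _2 or _b are one class to them, and where a whole thing is asked for, a point or a joint stands for the part that bears it (a point fixed in the world has none). Each returns a list of dicts, best first, with "p" (0 to 1); they miss things now and then, are a little off and sometimes report something else, mostly with a low value. They report only what shows in the picture. A call takes as long as a camera call. They do not tell look-alikes from the thing itself.
- ctrl.trace(name, camera): "region" (400x640 bool, what is visible of it) and "uv" ([column, row] in pixels, amid what is visible of it).
The state is a dict: "time": time; "q": joint angles; "qvel": joint speeds; "tau": joint torques, N m; "ee_pos": TCP position; "ee_rot": TCP orientation; "force": force on the tool from outside, world axes, zero at the start; "torque": the same for the moment, N m; "grip_width": opening from 0.0 (shut) to 1.0 (fully open); "grasp_force": force on a finger pad.
Only numpy, scipy, OpenCV 4.12 (cv2) and the standard library are available. Lean on these libraries where they do the work, as an engineer would, in place of code of your own. Each camera call takes 0.05 s, during which the arm holds its last target. There are 200 camera calls.

TASK

Get the loaf ready for its first slice: with the black bar knob on the slicer's feed carriage, wind the carriage along until the loaf is fed home against the portion stop and the sprung pusher plate holds it there, its spring gap about half closed; do not press the gap shut. Work by the knob only, without touching the loaf or shoving the carriage, leave everything else on the bench where it is, and let go of the knob.

Things in the scene. Friction and masses are not known exactly. Their poses are not given: they have to be found in the camera images.
- slicer: Bench loaf slicer on a steel base plate 240 x 480 mm, fixed. Origin: centre of its underside; z up, y = feed direction (to the stop). The loaf lies in a channel 112 mm wide centred on x = +40 mm, on a bed 28 mm up; side guides 52 mm up. Slotted knife uprights, 123 mm tall, beside the channel at y = 158 mm. Feed rail along y at x = -75 mm.
- knob_grip (a point): Centre of the feed knob's black bar: 56 long (point x), 14 wide (point y), 24 mm tall, 127 mm above the bench on a vertical 12 mm shaft, 26 mm free below the bar. It rides on the carriage, geared to a fixed rack: clockwise from above moves knob and carriage along slicer +y, 12 mm per radian, over more than a turn. Takes 0.2 N m, to 0.4 as the spring closes; stays where left.
- saddle: Feed carriage, block 56 x 64 mm, top 85 mm up. Origin on the knob axis at bench height, axes as slicer. Its arm holds a backing plate across the channel and, before it, the sprung pusher plate (96 mm wide, 33 to 87 mm up), front face at y = 52 mm when free. Spring gap between the two: 12 mm free; spring 2.4 N free plus 1.2 N per mm closed (9.6 N half closed, 16.8 N shut).
- loaf: Firm baked loaf cake, brown, 100 mm wide (its x), 75 mm tall, hand made, so somewhere from 170 to 190 mm long (its y), 0.3 to 0.65 kg. Origin: centre of its underside; y points to the stop. It lies in the channel between pusher plate and stop and slides when pushed with 1 to 5 N.
- stop: Portion stop: upright steel plate 104 mm wide, 30 to 104 mm above the bench, across the channel at the far end of the feed, clamped in place. Origin: in the face that the loaf is to meet, at mid width and bench height; y = feed direction.
- bread_knife: Bread knife lying beside the slicer, 330 mm long, 20 mm tall. Origin near mid length on the bench. Leave alone.
- muffin_a: Muffin in a paper case, 70 mm across, 55 mm tall. Origin: centre of its foot. Leave alone.
- muffin_b: Another such muffin. Leave alone.
- sugar_jar: Glass jar with a steel cap, 64 mm across, 95 mm tall. Origin: centre of its foot. Leave alone.
- pastry_brush: Pastry brush with a wooden handle, 210 mm long, lying. Leave alone.
- measuring_mug: Steel mug, 84 mm across, 95 mm tall. Origin: centre of its foot. Leave alone.
There are look-alikes about, which are no part of the job. There is more than one size of the loaf; the job needs the smallest.

How it is judged:
By the outcome, as a careful person would: the job done as asked, in the order asked, and still so for the second after the job is handed in, with the robot touching nothing.
It also fails if it takes over 72 s, if anything falls off the work surface, if the arm or the gripper's body presses on something with over 40 N, if the wrist force passes 120 N, or if a joint passes its speed limit or range.

## Working session

There is one attempt and no reset: what is moved stays moved. The work goes in short steps, Python scripts to look and compute and a shell command to move; the robot and the scene stay as the last step left them, time stands still between calls to the robot, and variables do not carry over. Pictures are saved under pics/ and viewed, at most 10 in all, crops included, and the job is handed in when it is done.

```bash
ls; mkdir -p pics
python3 - <<'E'
from plant import ctrl
import cv2
for n in("top","side"):
    im=ctrl.snapshot(n); cv2.imwrite(f"pics/{n}0.png",im[:,:,::-1])
    i=ctrl.camera_info(n);print(n,i)
    for t in("slicer","knob_grip","saddle","loaf","stop"):
        print(t,[(round(d["p"],2),[round(float(x)) for x in d["uv"]],int(d["region"].sum())) for d in ctrl.trace(t,n)])
s=ctrl.get_state();print(s["time"],s["ee_pos"],s["ee_rot"],s["grip_width"])
E
```

```text
pics
top {'fx': 503.00109188651237, 'fy': 503.00109188651237, 'cx': 316.6276309581898, 'cy': 205.5010584583199, 'position': array([0.17294124, 0.02823693, 1.72595641]), 'orientation': array([ 0.07734552, -0.07246821, -0.67993832,  0.72556868])}
slicer [(0.65, [328, 202], 7365), (0.4, [252, 186], 231)]
knob_grip [(0.5, [348, 207], 57)]
saddle [(0.94, [340, 200], 740)]
loaf [(0.8, [230, 292], 2350), (0.65, [296, 181], 1665), (0.56, [404, 304], 3361)]
stop [(0.47, [251, 186], 248)]
side {'fx': 400.51744241603984, 'fy': 400.51744241603984, 'cx': 314.45350807000125, 'cy': 197.24383366806632, 'position': array([-0.24768929, -0.7389824 ,  0.89579753]), 'orientation': array([ 0.41874241, -0.1755981 , -0.32795446,  0.82841172])}
slicer [(0.82, [330, 212], 5524)]
knob_grip []
saddle [(0.8, [338, 213], 880)]
loaf [(0.97, [315, 310], 5903), (0.93, [193, 209], 2129), (0.76, [314, 185], 1255)]
stop [(0.54, [290, 170], 200)]
0.6 [0.29471016 0.60726196 0.23129012] [ 2.23973708e-01  9.74595187e-01 -1.73737183e-05  9.27293932e-06] 0.9969311622208137
```

View pics/top0.png

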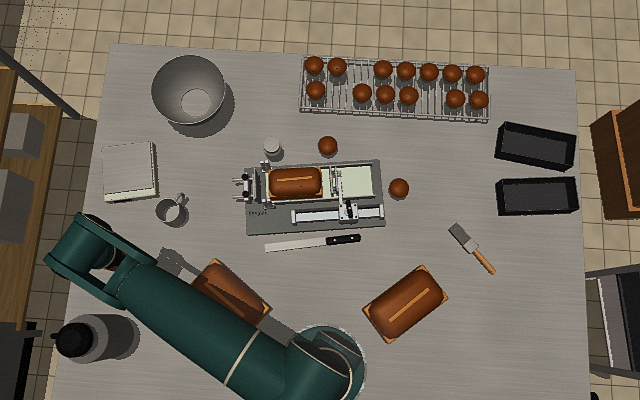

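View pics/side0.png

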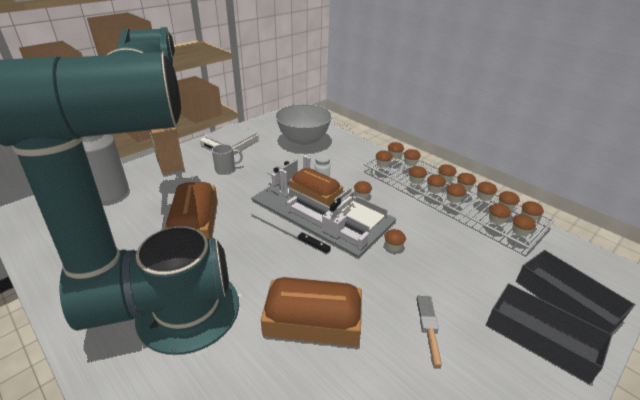

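The top view shows three loaves: one in the slicer channel at (296,181), and larger ones at (230,292) and (404,304). The channel loaf is the smallest, so it's the one for the job. The knob and carriage are at about (348,207), and the stop is at the left near (265,180). Next I'll take a close crop and compute positions.

```bash
cat > h.py <<'E'
import numpy as np
from scipy.spatial.transform import Rotation as R
def ray(i,uv,z):
    d=R.from_quat(i["orientation"]).apply([(uv[0]-i["cx"])/i["fx"],-(uv[1]-i["cy"])/i["fy"],-1])
    p=np.array(i["position"]); return p+d*(z-p[2])/d[2]
def proj(i,P):
    c=R.from_quat(i["orientation"]).inv().apply(np.array(P)-i["position"])
    return np.array([i["cx"]+i["fx"]*c[0]/-c[2], i["cy"]+i["fy"]*c[1]/c[2]])
E
python3 - <<'E'
from plant import ctrl
import cv2
from h import *
im=cv2.imread("pics/top0.png")[150:250,230:400]
cv2.imwrite("pics/c1.png",cv2.resize(im,None,fx=4.7,fy=4.7,interpolation=cv2.INTER_CUBIC))
i=ctrl.camera_info("top")
for n,uv,z in(("knob",(348,207),.127),("knife",(312,243),.01),("saddle",(340,200),.085),("stop",(265,180),.1)):print(n,ray(i,uv,z))
E
```

```text
knob [ 0.51863874 -0.05143096  0.127     ]
knife [0.40966548 0.05958483 0.01      ]
saddle [ 0.54989268 -0.02557965  0.085     ]
stop [0.59864819 0.22891374 0.1       ]
```

View pics/c1.png

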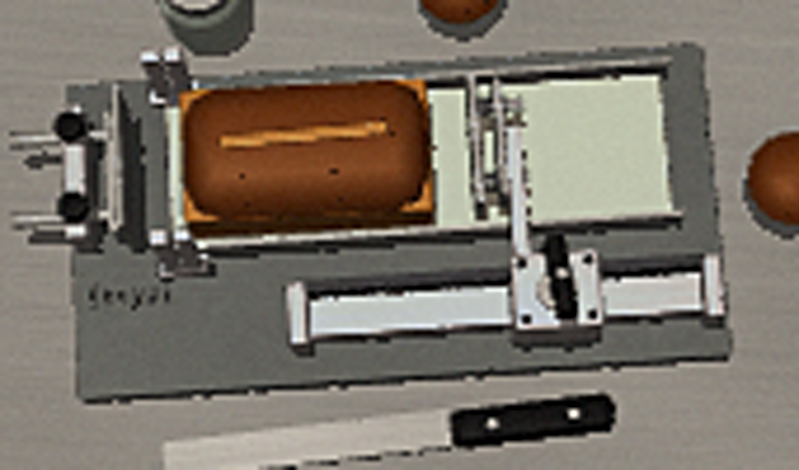

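The channel loaf is the smallest, lies between plate and stop, and fits the description. Its crop ends are at x≈182 and 434. The stop face is at ≈120 and the pusher at ≈470. The black bar is at ≈(561,276), nearly across the rail. I'll go above the knob, high up.

```bash
python3 -m jog '[{"offset":[-3,-3,-0.4],"angular":[0,0,0],"hand":100},{"offset":[-3,-3,-0.4],"angular":[0,0,0],"hand":100},{"offset":[-3,-3,-0.4],"angular":[0,0,0],"hand":100},{"offset":[-3,-3,-0.4],"angular":[0,0,0],"hand":100},{"offset":[-3,-3,-0.4],"angular":[0,0,0],"hand":100},{"offset":[-3,-3,-0.4],"angular":[0,0,0],"hand":100},{"offset":[-3,-3,-0.4],"angular":[0,0,0],"hand":100},{"offset":[-3,-3,-0.4],"angular":[0,0,0],"hand":100}]'
python3 -m jog '[{"offset":[-3,-3,0],"angular":[0,0,0],"hand":100},{"offset":[-3,-3,0],"angular":[0,0,0],"hand":100},{"offset":[-3,-3,0],"angular":[0,0,0],"hand":100},{"offset":[-3,-3,0],"angular":[0,0,0],"hand":100},{"offset":[-3,-3,0],"angular":[0,0,0],"hand":100},{"offset":[0,0,0],"angular":[0,0,-0.145],"hand":100},{"offset":[0,0,0],"angular":[0,0,-0.145],"hand":100},{"offset":[0,0,0],"angular":[0,0,-0.145],"hand":100}]'
cat > look.py <<'E'
import sys,cv2
from plant import ctrl
from h import *
def look(tag,names=("knob_grip","saddle","loaf","stop")):
    s=ctrl.get_state();i=ctrl.camera_info("wrist");im=ctrl.snapshot("wrist")
    cv2.imwrite(f"pics/{tag}.png",im[:,:,::-1])
    print(round(s["time"],2),s["ee_pos"].round(4),s["ee_rot"].round(3),s["q"].round(3),s["force"].round(1),round(s["grip_width"],2));print(i)
    for t in names:
        print(t,[(round(d["p"],2),[round(float(x)) for x in d["uv"]],int(d["region"].sum())) for d in ctrl.trace(t,"wrist")])
if __name__=="__main__": look(sys.argv[1])
E
python3 look.py w1
```

```text
time: 1.4
ee_pos: [0.406, 0.285, 0.2637]
ee_rot: [0.224, 0.975, 0.0, 0.0]
force: [0.4, 0.5, -0.4]
grip_width: 0.999
grasp_force: 0.0
time: 2.2
ee_pos: [0.4754, 0.0856, 0.2634]
ee_rot: [0.006, 1.0, 0.0, 0.0]
force: [0.2, -0.6, -0.3]
grip_width: 1.002
grasp_force: 0.0
2.2 [0.4754 0.0856 0.2634] [0.006 1.    0.    0.   ] [ 0.125 -0.316  1.791  0.     1.667 -1.434] [ 0.2 -0.6 -0.3] 1.0
{'fx': 283.05666663585106, 'fy': 283.05666663585106, 'cx': 314.45552284391465, 'cy': 195.7244411122364, 'position': array([0.40556183, 0.08627799, 0.40689632]), 'orientation': array([-0.09924846, -0.09825653,  0.69609867,  0.70423152])}
knob_grip [(0.96, [183, 219], 1277), (0.36, [223, 227], 6047)]
saddle [(0.82, [223, 225], 6027)]
loaf [(0.94, [555, 17], 4363), (0.71, [24, 28], 4031), (0.68, [343, 266], 10108)]
stop [(0.74, [460, 252], 1756)]
```

View pics/w1.png

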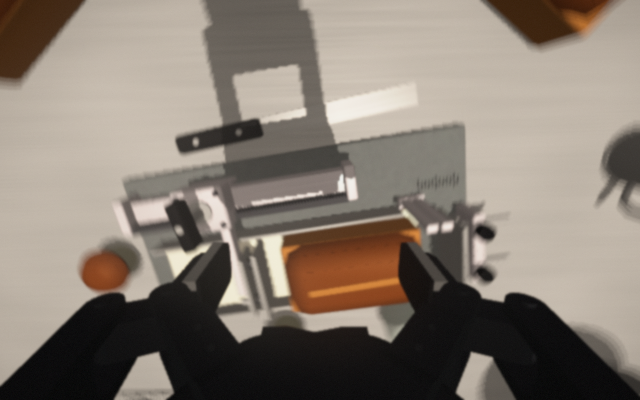

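The wrist view shows the black bar at (183,222) left of the fingers, the loaf at (343,266), and the stop at (460,250). Now the numbers.

Run:
```python
from plant import ctrl
from h import *
import cv2
i=ctrl.camera_info("wrist"); im=ctrl.snapshot("wrist")
for d in ctrl.trace("knob_grip","wrist")[:1]:
    m=d["region"].astype("uint8")
    c=cv2.boxPoints(cv2.minAreaRect(cv2.findNonZero(m)))
    print("uv",d["uv"],"rect",c.round(0).tolist()); print(np.array([ray(i,p,.135)[:2] for p in c]).round(4)); print("c",ray(i,d["uv"],.133))
A=[(123,180),(464,124)]
a,b=[ray(i,p,.01) for p in A]; print("plate wrist",a,b,np.linalg.norm(b-a),np.arctan2(*(b-a)[[1,0]]))
t=ctrl.camera_info("top")
C=[(230+u/4.7,150+v/4.7) for u,v in((68,88),(700,45),(730,357),(82,400))]
P=np.array([ray(t,p,.01)[:2] for p in C]);print(P.round(4),"centre",P.mean(0)); 
for k,l in((1,0),(2,3)): d=P[l]-P[k];print(np.linalg.norm(d),np.arctan2(d[1],d[0]))
k=[ray(t,(230+u/4.7,150+v/4.7),.139) for u,v in((555,237),(567,315))];print("knob top ends",k)
```

```text
uv [180.8, 222.7] rect [[161.0, 204.0], [191.0, 190.0], [214.0, 239.0], [184.0, 253.0]]
[[ 0.4888 -0.0689]
 [ 0.4748 -0.0366]
 [ 0.5287 -0.0198]
 [ 0.5443 -0.0536]]
c [ 0.51045039 -0.05300625  0.133     ]
plate wrist [ 0.49047654 -0.18915876  0.01      ] [0.42237307 0.29061979 0.01      ] 0.48458800647932276 1.7118020293549534
[[ 0.6587  0.3162]
 [ 0.7235 -0.1582]
 [ 0.4853 -0.1896]
 [ 0.4226  0.2834]] centre [0.5725174  0.06296445]
0.4788720416475614 1.7064505932263283
0.47711599412195066 1.7027655426131887
knob top ends [array([ 0.53777501, -0.04998282,  0.139     ]), array([ 0.48373194, -0.06099102,  0.139     ])]
```

```bash
python3 -m jog '[{"offset":[-1,-3.5,1],"angular":[0,0,0],"hand":100},{"offset":[-1,-3.5,1],"angular":[0,0,0],"hand":100},{"offset":[-1,-3.5,1],"angular":[0,0,0],"hand":100},{"offset":[-0.7,-3.4,1],"angular":[0,0,0],"hand":100},{"offset":[0,0,1],"angular":[0,0,-0.12],"hand":100},{"offset":[0,0,1],"angular":[0,0,-0.12],"hand":100},{"offset":[0,0,0],"angular":[0,0,0],"hand":100}]'
python3 look.py w2
python3 - <<'E'
from plant import ctrl
from h import *
import cv2
i=ctrl.camera_info("wrist")
for d in ctrl.trace("knob_grip","wrist")[:2]:
    m=d["region"].astype("uint8")
    c=cv2.boxPoints(cv2.minAreaRect(cv2.findNonZero(m)))
    print("uv",d["uv"],"rect",c.round(0).tolist()); print(np.array([ray(i,p,.139)[:2] for p in c]).round(4))
E
```

```text
time: 3.25
ee_pos: [0.5095, -0.0536, 0.2019]
ee_rot: [-0.111, 0.994, 0.0, -0.001]
force: [-0.1, 0.4, 0.6]
grip_width: 1.002
grasp_force: 0.0
3.25 [ 0.5095 -0.0536  0.2019] [-0.111  0.994  0.    -0.001] [-0.155 -0.233  1.823  0.     1.554 -1.949] [-0.1  0.4  0.6] 1.0
{'fx': 283.05666663585106, 'fy': 283.05666663585106, 'cx': 314.45552284391465, 'cy': 195.7244411122364, 'position': array([ 0.44176391, -0.0694446 ,  0.34559388]), 'orientation': array([-0.08603422, -0.10875524,  0.77396392,  0.61785942])}
knob_grip [(0.74, [313, 208], 1268)]
saddle [(0.88, [328, 212], 7089), (0.46, [8, 84], 283)]
loaf [(0.61, [454, 278], 6731)]
stop [(0.83, [582, 302], 3405), (0.16, [7, 82], 266)]
uv [312.9, 208.4] rect [[303.0, 174.0], [322.0, 174.0], [323.0, 246.0], [305.0, 246.0]]
[[ 0.486  -0.0674]
 [ 0.4827 -0.0542]
 [ 0.5401 -0.0395]
 [ 0.5437 -0.0538]]
```

View pics/w2.png

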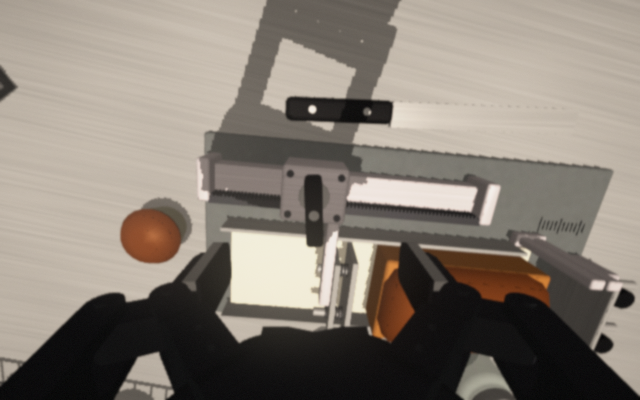

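The bar shows upright at (313,208), aligned between the fingers. I'll descend and grip.

```bash
python3 -m jog '[{"offset":[-0.3,-0.1,2],"angular":[0,0,0],"hand":100},{"offset":[0,0,2],"angular":[0,0,-0.02],"hand":100},{"offset":[0,0,2],"angular":[0,0,0],"hand":100},{"offset":[0,0,2],"angular":[0,0,0],"hand":100},{"offset":[0,0,1.2],"angular":[0,0,0],"hand":100},{"offset":[0,0,0],"angular":[0,0,0],"hand":40},{"offset":[0,0,0],"angular":[0,0,0],"hand":25}]'
python3 -m jog '[{"offset":[0,0,0],"angular":[0,0,0],"hand":0},{"offset":[0,0,0],"angular":[0,0,0],"hand":0},{"offset":[0,0,0],"angular":[0,0,0],"hand":0},{"offset":[0,0,0],"angular":[0,0,0],"hand":0},{"offset":[0,0,0],"angular":[0,0,0],"hand":0}]'; python3 -c "
from plant import ctrl
s=ctrl.get_state();print(s['q'].round(3),s['ee_pos'].round(4),s['torque'].round(2))"
```

```text
time: 4.25
ee_pos: [0.5134, -0.0538, 0.1122]
ee_rot: [-0.121, 0.993, -0.0, 0.0]
force: [-0.5, 0.0, 0.5]
grip_width: 0.695
grasp_force: 0.0
time: 4.75
ee_pos: [0.5133, -0.0535, 0.1121]
ee_rot: [-0.121, 0.993, 0.0, 0.0]
force: [-2.7, 2.9, 5.5]
grip_width: 0.153
grasp_force: 58.8
[-1.540e-01 -1.780e-01  1.924e+00  1.000e-03  1.395e+00 -1.968e+00] [ 0.5133 -0.0535  0.1121] [0.5  0.39 0.23]
```

```bash
python3 -c "
import numpy as np
for k in range(32):
    d=-.107+.14*(k+.5);print(k,round(.168*np.sin(d),2),round(.168*np.cos(d),2),end=' | ')"
python3 -m jog '[{"offset":[-0.01,0.17,0],"angular":[0,0,0.14],"hand":0},{"offset":[0.02,0.17,0],"angular":[0,0,0.14],"hand":0},{"offset":[0.04,0.16,0],"angular":[0,0,0.14],"hand":0},{"offset":[0.06,0.16,0],"angular":[0,0,0.14],"hand":0},{"offset":[0,0,0],"angular":[0,0,0],"hand":0}]'
python3 look.py w3
```

```text
0 -0.01 0.17 | 1 0.02 0.17 | 2 0.04 0.16 | 3 0.06 0.16 | 4 0.08 0.15 | 5 0.1 0.13 | 6 0.12 0.12 | 7 0.14 0.1 | 8 0.15 0.08 | 9 0.16 0.06 | 10 0.16 0.03 | 11 0.17 0.01 | 12 0.17 -0.01 | 13 0.16 -0.04 | 14 0.16 -0.06 | 15 0.15 -0.08 | 16 0.14 -0.1 | 17 0.12 -0.12 | 18 0.1 -0.13 | 19 0.08 -0.15 | 20 0.06 -0.16 | 21 0.04 -0.16 | 22 0.02 -0.17 | 23 -0.01 -0.17 | 24 -0.03 -0.17 | 25 -0.05 -0.16 | 26 -0.07 -0.15 | 27 -0.1 -0.14 | 28 -0.11 -0.12 | 29 -0.13 -0.11 | 30 -0.14 -0.09 | 31 -0.15 -0.07 | time: 5.25
ee_pos: [0.5124, -0.0465, 0.1121]
ee_rot: [0.16, 0.987, 0.001, 0.001]
force: [2.5, 4.2, 3.8]
grip_width: 0.156
grasp_force: 58.5
5.25 [ 0.5124 -0.0465  0.1121] [0.16  0.987 0.001 0.001] [-1.410e-01 -1.820e-01  1.928e+00  1.000e-03  1.395e+00 -1.390e+00] [2.5 4.2 3.8] 0.16
{'fx': 283.05666663585106, 'fy': 283.05666663585106, 'cx': 314.45552284391465, 'cy': 195.7244411122364, 'position': array([ 0.44590843, -0.0244986 ,  0.25553191]), 'orientation': array([-0.11340958, -0.0825448 ,  0.57890483,  0.80323958])}
knob_grip [(0.95, [315, 259], 3309)]
saddle [(0.66, [318, 224], 10035)]
loaf [(0.91, [559, 258], 27868), (0.7, [431, 161], 68326), (0.15, [632, 338], 368)]
stop []
```

```bash
python3 -m jog '[{"offset":[0.08,0.15,0],"angular":[0,0,0.14],"hand":0},{"offset":[0.1,0.13,0],"angular":[0,0,0.14],"hand":0},{"offset":[0.12,0.12,0],"angular":[0,0,0.14],"hand":0},{"offset":[0.14,0.1,0],"angular":[0,0,0.14],"hand":0},{"offset":[0.15,0.08,0],"angular":[0,0,0.14],"hand":0},{"offset":[0.16,0.06,0],"angular":[0,0,0.14],"hand":0},{"offset":[0.16,0.03,0],"angular":[0,0,0.14],"hand":0},{"offset":[0.17,0.01,0],"angular":[0,0,0.14],"hand":0}]'
python3 -m jog '[{"offset":[0.17,-0.01,0],"angular":[0,0,0.14],"hand":0},{"offset":[0.16,-0.04,0],"angular":[0,0,0.14],"hand":0},{"offset":[0.16,-0.06,0],"angular":[0,0,0.14],"hand":0},{"offset":[0.15,-0.08,0],"angular":[0,0,0.14],"hand":0},{"offset":[0.14,-0.1,0],"angular":[0,0,0.14],"hand":0},{"offset":[0.12,-0.12,0],"angular":[0,0,0.14],"hand":0},{"offset":[0.1,-0.13,0],"angular":[0,0,0.14],"hand":0},{"offset":[0.08,-0.15,0],"angular":[0,0,0.14],"hand":0}]'
python3 - <<'E'
from plant import ctrl
import cv2
from h import *
s=ctrl.get_state();print(s["q"].round(3),s["torque"].round(2))
im=ctrl.snapshot("top")[150:250,230:400,::-1]
jm=ctrl.snapshot("side")[130:260,230:400,::-1]
cv2.imwrite("pics/c2.png",np.hstack([cv2.resize(im,(400,235),interpolation=3),cv2.resize(jm,(400,306),interpolation=3)[:235]]))
print([ (round(d["p"],2),d["uv"]) for d in ctrl.trace("saddle","side")])
E
```

```text
time: 6.3
ee_pos: [0.5108, -0.0329, 0.1122]
ee_rot: [0.66, 0.751, 0.002, 0.001]
force: [17.7, 9.5, -3.7]
grip_width: 0.152
grasp_force: 58.4
time: 7.1
ee_pos: [0.5093, -0.0198, 0.1122]
ee_rot: [0.958, 0.286, 0.004, 0.0]
force: [35.7, 8.8, -12.1]
grip_width: 0.152
grasp_force: 58.4
[-0.09  -0.198  1.941  0.002  1.39   0.9  ] [ 1.22 -5.15  0.32]
[(0.67, [328.0, 213.9])]
```

The force has grown to 36 N sideways, so the grip is slightly off the knob axis. I'll ease it along world +x and watch the force.

```bash
python3 -m jog '[{"offset":[0.08,0.06,0],"angular":[0,0,0],"hand":0},{"offset":[0,0,0],"angular":[0,0,0],"hand":0}]';python3 -m jog '[{"offset":[0.08,0.06,0],"angular":[0,0,0],"hand":0},{"offset":[0,0,0],"angular":[0,0,0],"hand":0}]'
```

```text
time: 7.45
ee_pos: [0.5095, -0.0198, 0.1122]
ee_rot: [0.958, 0.288, 0.003, -0.0]
force: [23.4, 10.3, -6.6]
grip_width: 0.151
grasp_force: 59.4
time: 7.65
ee_pos: [0.5097, -0.0198, 0.1122]
ee_rot: [0.958, 0.288, 0.002, -0.0]
force: [12.5, 11.1, -0.6]
grip_width: 0.152
grasp_force: 60.2
```

View pics/c2.png

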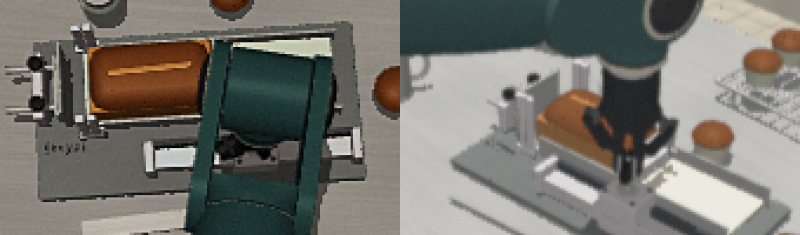

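Moving +x relieves it at about 12 N/mm, so the knob axis lies about 1.5 mm off the grip along tool −x. I'll add 0.02 cm to y in each row and go on.

```bash
python3 -m jog '[{"offset":[0.09,0.02,0],"angular":[0,0,0],"hand":0},{"offset":[0.06,-0.14,0],"angular":[0,0,0.14],"hand":0},{"offset":[0.04,-0.14,0],"angular":[0,0,0.14],"hand":0},{"offset":[0.02,-0.15,0],"angular":[0,0,0.14],"hand":0},{"offset":[-0.01,-0.15,0],"angular":[0,0,0.14],"hand":0},{"offset":[-0.03,-0.15,0],"angular":[0,0,0.14],"hand":0},{"offset":[-0.05,-0.14,0],"angular":[0,0,0.14],"hand":0}]'
python3 -m jog '[{"offset":[-0.07,-0.13,0],"angular":[0,0,0.14],"hand":0},{"offset":[-0.1,-0.12,0],"angular":[0,0,0.14],"hand":0},{"offset":[-0.11,-0.1,0],"angular":[0,0,0.14],"hand":0},{"offset":[-0.13,-0.09,0],"angular":[0,0,0.14],"hand":0},{"offset":[0,0,0],"angular":[0,0,0],"hand":0}]'
python3 - <<'E'
from plant import ctrl
import cv2
from h import *
s=ctrl.get_state();print(s["q"].round(3),s["torque"].round(2))
im=ctrl.snapshot("top")[150:250,230:400,::-1]
jm=ctrl.snapshot("side")[140:240,240:410,::-1]
cv2.imwrite("pics/c3.png",np.vstack([cv2.resize(x,(510,300),interpolation=2) for x in(im,jm)]))
E
```

```text
time: 8.35
ee_pos: [0.5084, -0.0104, 0.1122]
ee_rot: [0.992, -0.13, 0.002, -0.001]
force: [10.8, 13.4, -0.6]
grip_width: 0.15
grasp_force: 60.8
time: 8.85
ee_pos: [0.5072, -0.004, 0.1122]
ee_rot: [0.917, -0.399, 0.002, -0.003]
force: [15.8, 17.3, -3.3]
grip_width: 0.156
grasp_force: 60.4
[-0.06  -0.202  1.944  0.004  1.395  2.33 ] [ 2.53 -2.36 -0.08]
```

View pics/c3.png

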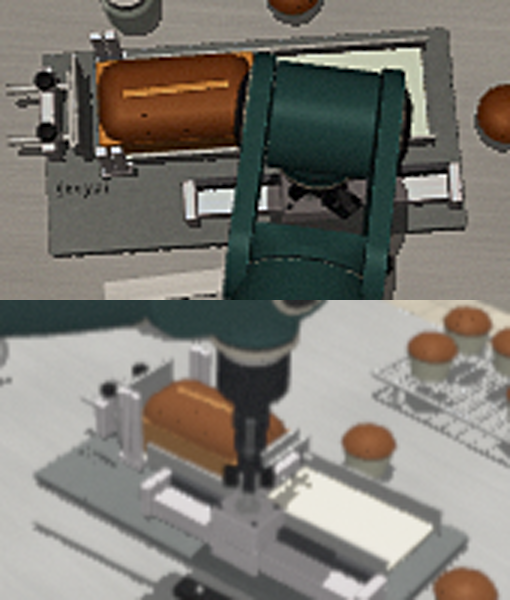

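Loaf now rides on the pusher, about 15–20 mm short of the stop (top half: loaf end x≈97, stop face ≈80). I'll regrasp with a half turn back.

```bash
python3 -m jog '[{"offset":[0,0,0],"angular":[0,0,0],"hand":60},{"offset":[0,0,0],"angular":[0,0,0],"hand":60},{"offset":[0,0,0],"angular":[0,0,0],"hand":60},{"offset":[0,0,-2],"angular":[0,0,0],"hand":80},{"offset":[0,0,-2],"angular":[0,0,0],"hand":80},{"offset":[0,0,-2],"angular":[0,0,0],"hand":80},{"offset":[0,0,0],"angular":[0,0,-0.14],"hand":80},{"offset":[0,0,0],"angular":[0,0,-0.14],"hand":80}]'
for n in 1 2; do python3 -m jog '[{"offset":[0,0,0],"angular":[0,0,-0.143],"hand":80},{"offset":[0,0,0],"angular":[0,0,-0.143],"hand":80},{"offset":[0,0,0],"angular":[0,0,-0.143],"hand":80},{"offset":[0,0,0],"angular":[0,0,-0.143],"hand":80},{"offset":[0,0,0],"angular":[0,0,-0.143],"hand":80},{"offset":[0,0,0],"angular":[0,0,-0.143],"hand":80},{"offset":[0,0,0],"angular":[0,0,-0.143],"hand":80},{"offset":[0,0,0],"angular":[0,0,-0.143],"hand":80}]' | tail -4; done
python3 -m jog '[{"offset":[0,0,0],"angular":[0,0,-0.143],"hand":80},{"offset":[0,0,0],"angular":[0,0,-0.143],"hand":80},{"offset":[0,0,0],"angular":[0,0,-0.143],"hand":80},{"offset":[0,0,0],"angular":[0,0,-0.143],"hand":80},{"offset":[0,0,0],"angular":[0,0,0],"hand":80}]'
python3 look.py w4
python3 - <<'E'
from plant import ctrl
from h import *
import cv2
i=ctrl.camera_info("wrist");s=ctrl.get_state()
for d in ctrl.trace("knob_grip","wrist")[:1]:
    m=d["region"].astype("uint8")
    c=cv2.boxPoints(cv2.minAreaRect(cv2.findNonZero(m)))
    P=np.array([ray(i,p,.139) for p in c])
    print("rect",c.round(0).tolist()); print("in tool, mm",(R.from_quat(s["ee_rot"]).inv().apply(P-s["ee_pos"])*1e3).round(1))
E
```

```text
time: 9.75
ee_pos: [0.5058, -0.006, 0.1721]
ee_rot: [0.965, -0.262, 0.001, -0.0]
force: [0.4, -0.5, -1.2]
grip_width: 0.801
grasp_force: 0.0
ee_rot: [0.953, 0.302, -0.0, 0.0]
force: [-0.0, 0.2, 0.3]
grip_width: 0.798
grasp_force: 0.0
ee_rot: [0.638, 0.77, -0.0, -0.0]
force: [-0.5, 0.0, -0.5]
grip_width: 0.802
grasp_force: 0.0
time: 11.85
ee_pos: [0.5055, -0.0059, 0.1713]
ee_rot: [0.396, 0.918, -0.0, -0.0]
force: [-0.5, -0.0, 0.5]
grip_width: 0.803
grasp_force: 0.0
11.85 [ 0.5055 -0.0059  0.1713] [ 0.396  0.918 -0.    -0.   ] [-0.062 -0.238  1.877 -0.     1.503 -0.819] [-0.5 -0.   0.5] 0.8
{'fx': 283.05666663585106, 'fy': 283.05666663585106, 'cx': 314.45552284391465, 'cy': 195.7244411122364, 'position': array([0.45783202, 0.04513731, 0.31482331]), 'orientation': array([-0.13001835, -0.05116508,  0.36582045,  0.92013736])}
knob_grip [(0.69, [316, 215], 1704)]
saddle [(0.97, [343, 210], 9578), (0.58, [491, 284], 643)]
loaf [(0.98, [17, 202], 9359), (0.88, [534, 127], 32689)]
stop [(0.8, [623, 13], 1457)]
rect [[309.0, 176.0], [329.0, 176.0], [329.0, 259.0], [309.0, 259.0]]
in tool, mm [[ 32.3  -3.2  32.3]
 [ 32.3   9.5  32.3]
 [-26.2  10.3  32.3]
 [-26.2  -3.5  32.3]]
```

View pics/w4.png

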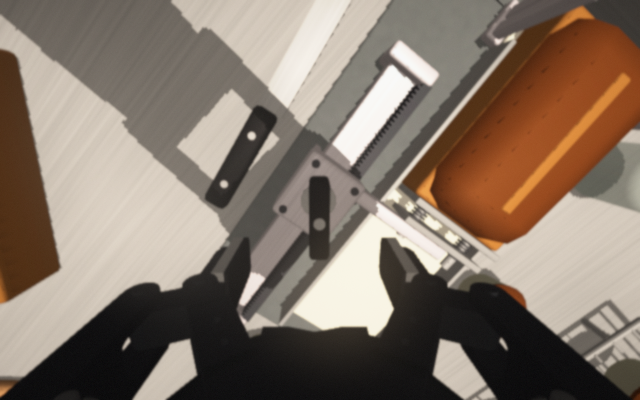

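The bar is upright at (318,217), about 2 mm along +x and 3 mm along +y from the tool centre. The loaf is on the pusher and the spring gap looks open. Correct, descend and grip.

```bash
python3 -m jog '[{"offset":[0.2,0.25,1],"angular":[0,0,0],"hand":80},{"offset":[0,0,2],"angular":[0,0,0],"hand":80},{"offset":[0,0,2],"angular":[0,0,0],"hand":80},{"offset":[0,0,0.9],"angular":[0,0,0],"hand":60},{"offset":[0,0,0],"angular":[0,0,0],"hand":0},{"offset":[0,0,0],"angular":[0,0,0],"hand":0},{"offset":[0,0,0],"angular":[0,0,0],"hand":0},{"offset":[0,0,0],"angular":[0,0,0],"hand":0}]'
python3 -m jog '[{"offset":[0,0,0],"angular":[0,0,0],"hand":0},{"offset":[0,0,0],"angular":[0,0,0],"hand":0}]'
python3 -c "
import numpy as np
for k in range(16):
    d=.95+.14*(k+.5);print(k,round(.168*np.sin(d),2),round(.168*np.cos(d),2),end=' | ')"
```

```text
time: 12.95
ee_pos: [0.5065, -0.0026, 0.1134]
ee_rot: [0.397, 0.918, 0.0, 0.001]
force: [-0.6, 0.7, 4.7]
grip_width: 0.15
grasp_force: 58.9
time: 13.15
ee_pos: [0.5065, -0.0026, 0.1134]
ee_rot: [0.397, 0.918, 0.0, 0.001]
force: [-0.8, 0.7, 5.9]
grip_width: 0.152
grasp_force: 59.2
0 0.14 0.09 | 1 0.15 0.07 | 2 0.16 0.04 | 3 0.17 0.02 | 4 0.17 -0.0 | 5 0.17 -0.02 | 6 0.16 -0.05 | 7 0.15 -0.07 | 8 0.14 -0.09 | 9 0.13 -0.11 | 10 0.11 -0.13 | 11 0.09 -0.14 | 12 0.07 -0.15 | 13 0.05 -0.16 | 14 0.03 -0.17 | 15 0.0 -0.17 |
```

```bash
cat > st.py <<'E'
from plant import ctrl
s=ctrl.get_state();print(s['q'].round(3)[5],"tau6",s['tau'][5].round(3),"tz",s['torque'][2].round(3))
E
python3 st.py
python3 -m jog '[{"offset":[0.14,0.09,0],"angular":[0,0,0.14],"hand":0},{"offset":[0.15,0.07,0],"angular":[0,0,0.14],"hand":0},{"offset":[0.16,0.04,0],"angular":[0,0,0.14],"hand":0},{"offset":[0.17,0.02,0],"angular":[0,0,0.14],"hand":0}]' | grep force; python3 st.py
python3 -m jog '[{"offset":[0.17,0,0],"angular":[0,0,0.14],"hand":0},{"offset":[0.17,-0.02,0],"angular":[0,0,0.14],"hand":0},{"offset":[0.16,-0.05,0],"angular":[0,0,0.14],"hand":0}]'; python3 st.py
python3 - <<'E'
from plant import ctrl
import cv2
from h import *
a=ctrl.snapshot("top");b=ctrl.snapshot("side");c=ctrl.snapshot("wrist")[:,:,::-1]
cv2.imwrite("pics/w5.png",c)
im=a[150:250,230:400,::-1];jm=b[150:230,260:396,::-1]
cv2.imwrite("pics/c4.png",np.vstack([np.hstack([cv2.resize(x,(400,235),interpolation=2) for x in(im,jm)]),cv2.resize(c,(800,500))[:360]]))
E
```

```text
-0.81 tau6 0.171 tz 0.128
force: [9.9, 3.7, 0.7]
grasp_force: 58.6
-0.231 tau6 -3.523 tz 0.37
time: 13.85
ee_pos: [0.5055, 0.0093, 0.1135]
ee_rot: [0.784, 0.621, 0.002, 0.001]
force: [17.5, 2.4, -2.6]
grip_width: 0.149
grasp_force: 58.4
0.199 tau6 -3.522 tz 0.237
```

View pics/c4.png

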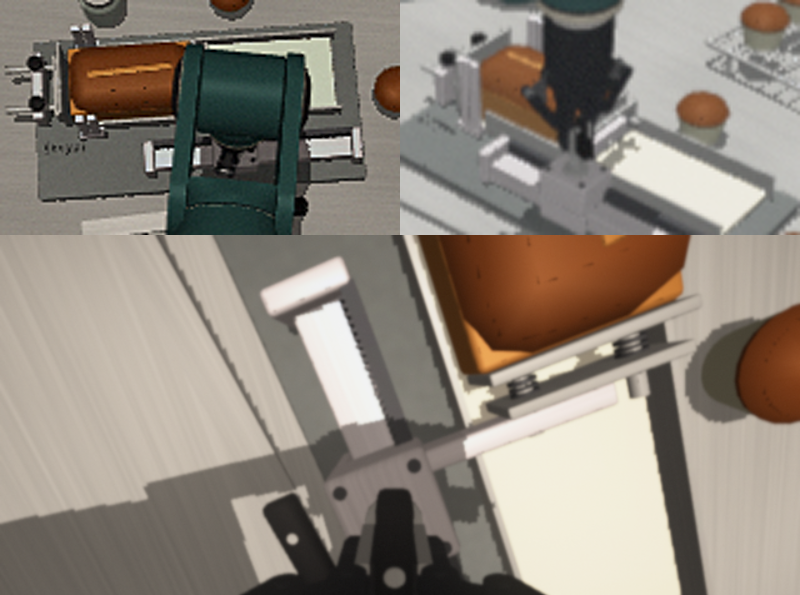

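The wrist view shows the mechanism well. The pusher plate lies against the loaf (≈(590,340)), with the two springs and the backing plate behind it and the gap open. In the top view the loaf is a few mm short of the stop. I'll measure the gap numerically by rectifying the wrist picture at plate-top height.

```bash
cat > gap.py <<'E'
import sys,cv2
from plant import ctrl
from h import *
psi=1.706; Y=np.array([np.cos(psi),np.sin(psi),0]); X=np.array([Y[1],-Y[0],0])
def rect(z=.087):
    s=ctrl.get_state();i=ctrl.camera_info("wrist");im=ctrl.snapshot("wrist")
    k=s["ee_pos"]*[1,1,0]
    xs=np.arange(60,170,1.0);ys=np.arange(15,75,.5)
    uv=np.array([[proj(i,k+X*x/1e3+Y*y/1e3+[0,0,z]) for x in xs] for y in ys]).astype("float32")
    g=cv2.remap(im,uv[...,0],uv[...,1],cv2.INTER_LINEAR); return s,xs,ys,g
if __name__=="__main__":
    s,xs,ys,g=rect(); G=g.mean(2)
    cv2.imwrite(f"pics/{sys.argv[1]}.png",g[:,:,::-1])
    for a in (75,100,115,130):
        p=G[:,(xs>=a-4)&(xs<=a+4)].mean(1); print(a,dict(zip(ys[::2].astype(int).tolist(),p[::2].astype(int).tolist())))
    # sharpest edges at x=115
    p=cv2.GaussianBlur(G[:,(xs>=105)&(xs<=122)].mean(1),(1,3),0).ravel();d=np.gradient(p)
    e=[(float(ys[j]),int(d[j])) for j in range(1,len(d)-1) if abs(d[j])>4 and abs(d[j])>=abs(d[j-1]) and abs(d[j])>abs(d[j+1])];print("edges",e)
E
python3 gap.py g1
```

```text
75 {15: 233, 16: 221, 17: 205, 18: 219, 19: 228, 20: 231, 21: 233, 22: 235, 23: 236, 24: 237, 25: 238, 26: 232, 27: 196, 28: 172, 29: 175, 30: 179, 31: 183, 32: 171, 33: 118, 34: 79, 35: 76, 36: 69, 37: 61, 38: 66, 39: 70, 40: 83, 41: 97, 42: 94, 43: 88, 44: 105, 45: 140, 46: 184, 47: 200, 48: 207, 49: 212, 50: 191, 51: 115, 52: 76, 53: 97, 54: 124, 55: 146, 56: 160, 57: 158, 58: 140, 59: 109, 60: 78, 61: 56, 62: 51, 63: 46, 64: 43, 65: 41, 66: 40, 67: 42, 68: 44, 69: 46, 70: 47, 71: 48, 72: 47, 73: 48, 74: 50}
100 {15: 233, 16: 225, 17: 207, 18: 217, 19: 226, 20: 229, 21: 232, 22: 233, 23: 233, 24: 232, 25: 234, 26: 227, 27: 193, 28: 179, 29: 188, 30: 193, 31: 195, 32: 179, 33: 121, 34: 79, 35: 76, 36: 76, 37: 75, 38: 76, 39: 104, 40: 184, 41: 227, 42: 233, 43: 233, 44: 227, 45: 195, 46: 186, 47: 197, 48: 204, 49: 206, 50: 182, 51: 111, 52: 73, 53: 64, 54: 40, 55: 38, 56: 42, 57: 46, 58: 48, 59: 49, 60: 55, 61: 59, 62: 61, 63: 63, 64: 66, 65: 68, 66: 71, 67: 73, 68: 76, 69: 79, 70: 81, 71: 83, 72: 86, 73: 88, 74: 91}
115 {15: 232, 16: 224, 17: 205, 18: 215, 19: 224, 20: 227, 21: 230
[... 378 characters left out ...]
66: 70, 67: 73, 68: 75, 69: 78, 70: 80, 71: 82, 72: 84, 73: 87, 74: 88}
130 {15: 209, 16: 195, 17: 167, 18: 156, 19: 155, 20: 154, 21: 155, 22: 154, 23: 154, 24: 153, 25: 154, 26: 150, 27: 147, 28: 174, 29: 187, 30: 189, 31: 189, 32: 174, 33: 118, 34: 79, 35: 76, 36: 69, 37: 68, 38: 89, 39: 72, 40: 88, 41: 107, 42: 76, 43: 82, 44: 119, 45: 140, 46: 178, 47: 190, 48: 195, 49: 194, 50: 171, 51: 105, 52: 70, 53: 64, 54: 41, 55: 38, 56: 41, 57: 44, 58: 47, 59: 50, 60: 54, 61: 57, 62: 59, 63: 61, 64: 64, 65: 66, 66: 68, 67: 70, 68: 72, 69: 73, 70: 74, 71: 75, 72: 76, 73: 77, 74: 78}
edges [(16.5, -6), (18.0, 4), (26.5, -14), (33.0, -27), (39.5, 21), (44.0, -7), (46.0, 8), (50.5, -31), (53.5, -9)]
```

The profile is clean: backing-plate top at y≈27–33, pusher top at ≈45–50.5. The front-to-front distance is 17.5 with the gap free at 12, so the target is about 11.5.

```bash
python3 -m jog '[{"offset":[0.02,0.1,0],"angular":[0,0,0],"hand":0},{"offset":[0.15,-0.05,0],"angular":[0,0,0.14],"hand":0},{"offset":[0.14,-0.07,0],"angular":[0,0,0.14],"hand":0},{"offset":[0.13,-0.09,0],"angular":[0,0,0.14],"hand":0},{"offset":[0.11,-0.11,0],"angular":[0,0,0.14],"hand":0},{"offset":[0,0,0],"angular":[0,0,0],"hand":0}]'; python3 st.py; python3 gap.py g2 | tail -1
```

```text
time: 14.65
ee_pos: [0.5052, 0.0157, 0.1134]
ee_rot: [0.925, 0.38, 0.002, 0.0]
force: [10.0, 4.5, 2.1]
grip_width: 0.149
grasp_force: 59.3
0.771 tau6 2.984 tz -0.132
edges [(16.0, -11), (17.5, 9), (26.5, -20), (28.5, 10), (33.0, -32), (35.0, 29), (41.0, -13), (44.0, -9), (46.0, 25), (51.0, -36)]
```

```bash
python3 -m jog '[{"offset":[0.09,-0.12,0],"angular":[0,0,0.14],"hand":0},{"offset":[0.07,-0.13,0],"angular":[0,0,0.14],"hand":0},{"offset":[0.05,-0.14,0],"angular":[0,0,0.14],"hand":0},{"offset":[0,0,0],"angular":[0,0,0],"hand":0}]'; python3 st.py; python3 gap.py g3 | tail -1
```

```text
time: 15.1
ee_pos: [0.5048, 0.0203, 0.1134]
ee_rot: [0.984, 0.179, 0.002, -0.0]
force: [11.3, 7.2, 1.0]
grip_width: 0.154
grasp_force: 59.2
1.2 tau6 3.082 tz -0.024
edges [(17.0, 16), (26.5, -30), (28.5, 22), (33.0, -21), (35.5, -18), (41.5, 35), (47.0, -39)]
```

Contact has been made. The gap has gone from about 12 to 8.5, so about 2.3 mm (0.19 rad) more.

```bash
python3 -m jog '[{"offset":[0.02,-0.1,0],"angular":[0,0,0.1],"hand":0},{"offset":[0.01,-0.1,0],"angular":[0,0,0.09],"hand":0},{"offset":[0,0,0],"angular":[0,0,0],"hand":0},{"offset":[0,0,0],"angular":[0,0,0],"hand":0}]'; python3 st.py; python3 gap.py g4
```

```text
time: 15.55
ee_pos: [0.5045, 0.0223, 0.1134]
ee_rot: [0.996, 0.087, 0.002, -0.001]
force: [11.3, 7.5, -0.4]
grip_width: 0.152
grasp_force: 59.2
1.388 tau6 0.178 tz -0.028
75 {15: 110, 16: 178, 17: 231, 18: 242, 19: 243, 20: 243, 21: 244, 22: 244, 23: 242, 24: 242, 25: 240, 26: 219, 27: 137, 28: 149, 29: 209, 30: 217, 31: 217, 32: 214, 33: 180, 34: 94, 35: 70, 36: 72, 37: 72, 38: 71, 39: 104, 40: 194, 41: 228, 42: 227, 43: 223, 44: 215, 45: 181, 46: 154, 47: 166, 48: 170, 49: 169, 50: 155, 51: 125, 52: 98, 53: 83, 54: 79, 55: 73, 56: 68, 57: 65, 58: 60, 59: 57, 60: 57, 61: 57, 62: 59, 63: 59, 64: 59, 65: 60, 66: 61, 67: 63, 68: 63, 69: 64, 70: 65, 71: 65, 72: 65, 73: 67, 74: 68}
100 {15: 104, 16: 178, 17: 229, 18: 242, 19: 243, 20: 243, 21: 243, 22: 243, 23: 242, 24: 242, 25: 240, 26: 215, 27: 124, 28: 151, 29: 209, 30: 217, 31: 217, 32: 215, 33: 181, 34: 90, 35: 63, 36: 64, 37: 64, 38: 63, 39: 94, 40: 185, 41: 218, 42: 216, 43: 213, 44: 204, 45: 133, 46: 54, 47: 46, 48: 48, 49: 50, 50: 51, 51: 53, 52: 55, 53: 56, 54: 58, 55: 56, 56: 54, 57: 62, 58: 64, 59: 66, 60: 69, 61: 71, 62: 72,
[... 444 characters left out ...]
4, 55: 53, 56: 54, 57: 59, 58: 61, 59: 63, 60: 65, 61: 67, 62: 70, 63: 72, 64: 74, 65: 76, 66: 78, 67: 80, 68: 83, 69: 84, 70: 86, 71: 88, 72: 89, 73: 90, 74: 90}
130 {15: 57, 16: 54, 17: 49, 18: 40, 19: 31, 20: 29, 21: 29, 22: 26, 23: 17, 24: 12, 25: 12, 26: 12, 27: 15, 28: 33, 29: 44, 30: 45, 31: 44, 32: 43, 33: 34, 34: 17, 35: 12, 36: 11, 37: 11, 38: 10, 39: 12, 40: 26, 41: 29, 42: 27, 43: 26, 44: 23, 45: 15, 46: 5, 47: 4, 48: 4, 49: 4, 50: 5, 51: 5, 52: 5, 53: 5, 54: 5, 55: 6, 56: 6, 57: 6, 58: 6, 59: 6, 60: 6, 61: 6, 62: 5, 63: 5, 64: 4, 65: 3, 66: 3, 67: 2, 68: 1, 69: 1, 70: 0, 71: 0, 72: 0, 73: 0, 74: 0}
edges [(16.0, 28), (26.5, -37), (28.0, 30), (33.5, -38), (39.5, 39), (45.0, -42)]
```

The gap is 6.0 mm, half closed. Release, rise, and check.

```bash
python3 -m jog '[{"offset":[0,0,0],"angular":[0,0,0],"hand":50},{"offset":[0,0,0],"angular":[0,0,0],"hand":60},{"offset":[0,0,0],"angular":[0,0,0],"hand":60},{"offset":[0,0,-2],"angular":[0,0,0],"hand":60},{"offset":[0,0,-2],"angular":[0,0,0],"hand":60},{"offset":[0,0,-2],"angular":[0,0,0],"hand":60},{"offset":[0,0,-2],"angular":[0,0,0],"hand":60},{"offset":[0,0,0],"angular":[0,0,0],"hand":60}]'; python3 gap.py g5|tail -1
python3 - <<'E'
from plant import ctrl
import cv2
from h import *
a=ctrl.snapshot("top");b=ctrl.snapshot("side");c=ctrl.snapshot("wrist")[:,:,::-1]
im=a[150:250,230:400,::-1];jm=b[150:230,260:396,::-1]
cv2.imwrite("pics/c5.png",np.vstack([np.hstack([cv2.resize(x,(400,235),interpolation=2) for x in(im,jm)]),cv2.resize(c,(800,500))[:360]]))
E
```

```text
time: 16.4
ee_pos: [0.5039, 0.0215, 0.1951]
ee_rot: [0.996, 0.087, 0.002, 0.0]
force: [1.1, 1.3, 0.5]
grip_width: 0.6
grasp_force: 0.0
edges [(17.0, 19), (27.0, -22), (29.5, 15), (34.5, -30), (40.0, 31), (46.0, -33)]
```

View pics/c5.png

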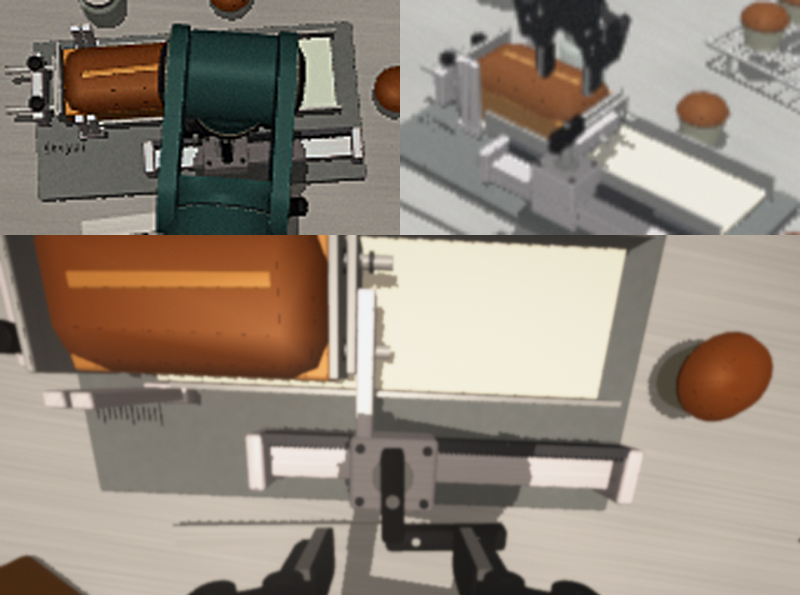

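The loaf is home against the stop (left), with the pusher plate against it at x≈330 and a narrow gap to the backing plate. The gap measures 5.5–6 mm, and the knob is free of the fingers. Handing in.

```bash
python3 -c "
from plant import ctrl
print(ctrl.sign_off())"
```

```text
the job is handed in; nothing more can be done
None
```

The loaf is fed home against the portion stop with the spring gap about half closed (roughly 6 mm of 12), the knob is released, and the job was handed in at about 16.5 s; the hand-in returned no verdict.

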